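# Stack cone washers on the bench arbor, faces alternating

## Task

The first blue cone washer is already on the arbor, crown up. Add the two large loose ones as they lie, without turning them over, so that the faces alternate: first the one lying hollow side up, then on top of it the one lying crown up, each sitting level down on the one below and let go. Leave the small blue cone washer where it lies.

Things in the scene. Friction and masses are not known exactly. Their poses are not given: they have to be found in the camera images.
- arbor: Fixed dark steel plate 110 x 110 x 12 mm with a central 16 mm post, top 72 mm above the bench (last 22 mm tapered). On the plate round the post: a fixed blue cone washer, crown up, crown at 25 mm. Origin on the post axis at the plate's underside (bench level), z up. Loose washers have 7 mm play all round. Underside seats at 25 mm (hollow-up washer), then 38 mm (crown-up one on top).
- washer_hollow_up: Large loose cone washer lying hollow side up like a dish (bright steel from above): 60 mm outside, 30 mm hole, 13 mm high, 150 g, blue crowned face and rim edge, bare steel hollow. It stands on its narrow end, a flat ring of 30 to 40 mm diameter; its upright rim edge, where to pinch it, is 6 to 13 mm above its underside. Origin: centre of the underside as it lies; z up.
- washer_crown_up: Large loose cone washer lying crown up like a low dome (blue from above): 60 mm outside, 30 mm hole, 13 mm high, 150 g, blue crowned face and rim edge, bare steel hollow. It stands on its wide rim; its upright rim edge, where to pinch it, is 0 to 7 mm above its underside. Origin: centre of the underside as it lies; z up.
- small_washer: Bystander: smaller loose blue cone washer, crown up, 41 mm outside, 20 mm hole, 9 mm high. Origin: centre of its underside, z up. It, the two large washers and a flat brass ring (60 mm outside, 6 mm thick, not listed, no part of the stack) lie flat on the bench, two each side of the arbor, which where varies; centres at least 110 mm apart.

How it is judged (in metres and radians):
On the way, in this order (a step that is already met when the one before it is completed fails the run):
1. the hollow-up washer sits level on the fixed washer, on the arbor, let go (horizontal distance between washer_hollow_up and arbor below 0.012 m and z of washer_hollow_up in the frame of arbor between 0.02 and 0.03 m and angle between washer_hollow_up's own z axis and vertical below 0.175 rad and linear speed of washer_hollow_up below 0.03 m/s and contact force between washer_hollow_up and the fingers below 0.1 N), for 0.2 s.
2. the crown-up washer sits level on the hollow-up one, on the arbor, let go (horizontal distance between washer_crown_up and arbor below 0.012 m and z of washer_crown_up in the frame of arbor between 0.033 and 0.043 m and angle between washer_crown_up's own z axis and vertical below 0.175 rad and linear speed of washer_crown_up below 0.03 m/s and contact force between washer_crown_up and the fingers below 0.1 N), for 0.2 s.
At the end, for the whole second after the job is handed in: Both large washers are on the arbor, within 12 mm of its axis and 10 degrees of level, at rest and let go: the hollow-up one with its underside 25 mm (within 5 mm) above the arbor's underside, the crown-up one on top of it with its underside at 38 mm (within 5 mm) (all of step 1 and all of step 2); the robot touches nothing.
It fails at once if the small washer is shifted by more than 30 mm (distance of small_washer from where it was at the start of the episode above 0.03 m).
It also fails if it takes over 53 s, if anything falls off the work surface, if the arm or the gripper's body presses on something with over 40 N, if the wrist force passes 120 N, or if a joint passes its speed limit or range.

## Robot

A 6-joint arm with a two-finger parallel gripper is mounted at the origin on the work surface. World frame = base frame: x ahead of the robot, y to its left, z up, the work surface at z = 0. Lengths are in m, angles in degrees, forces in N, time in s.
With the tool pointing down it reaches from about 0.25 to 0.725 m from the base axis. Payload 9.7 kg.
Tool frame: the origin (TCP) lies midway between the tips of the shut fingers; the grasp point (between the pads) lies 19 mm behind it; z points along the fingers, y is the line along which they close (so a half turn about z gives the same grasp; the last joint's range is limited). The gripper opens to 85 mm and grips with 20 to 120 N. Pads are 22 mm wide; open, the fingers measure 114 mm over their backs; the gripper's body (76 mm by 85 mm) begins 54 mm behind the grasp point. The pads swing forward as they close: fully open they stand 13 mm farther back than shut.
Start: joints at [-69.786, 4.979, 10.078, 95.1, 0, 90], TCP at [0.19, -0.516, 0.231] pointing down, gripper open.
Joint ranges: [-179.16, 179.16], [-48.56, 103.87], [-65.8, 70.77], [-126.05, 130.52], [-82.76, 87.17], [-180, 180]. Speed limits (degrees/s): [127.2, 127.2, 147.25, 180, 180, 180].

## Interface

Orientations are given as [roll, pitch, yaw] about the fixed x, y, z axes, in that order (R = Rz(yaw) Ry(pitch) Rx(roll)).
In Python, from workcell import bot gives the robot as it stands.
- The arm moves only by the shell command python3 -m crank 'ROWS' [FORCE]. ROWS is JSON, a list of rows, each an object with "gripper": the finger opening in mm, from 0 to 85.4; "travel": the shift along the tool's x, y, z in mm, a list of three; "twist": the turn, a rotation vector about the tool's x, y, z in rad, a list of three. In form: [{"gripper": gripper, "travel": [tx, ty, tz], "twist": [rx, ry, rz]}, ...]. A call has 1 to 12 rows; each row shifts and turns the commanded pose from where the row before left it, along the tool's axes as they then stand; what a row does not reach is not made up. A row lasts 1/8 s, in which the tool goes at most 62.5 mm and 10.7 degrees, less where a joint would pass 70% of its speed; a pose out of reach is approached as far as the arm can. A call is refused whole if a number of a shift passes 62.5 or a number of a turn 0.188, either way. A call with a gripper value outside its range is refused whole. The fingers move at their own pace and stop on an object; FORCE is the grip in N (left out, the last holds). Time passes only in rows, so rows that do not move let the fingers close. It gives the time, the measured TCP pose, the force, the opening and the grip force at its end, in the units of the state.
- bot.get_obs(): the state, without advancing time (a new reading comes with each control period).
- bot.camera(name): name is "scene" or "top" or "wrist"; returns the picture (480x640x3 uint8, red, green, blue); there is no depth.
- bot.calibration(name): a dict with "vfov" (degrees; the focal length in pixels is half the picture's height over the tangent of half this angle, whatever the lens; pixels are square), "cx", "cy" (the principal point, pixels), "camera_from_world" (4x4, takes a point from world to camera coordinates). Camera axes: x right, y down, z forward; pixel columns grow to the right and rows downward; lengths in m; the calibration is good to about 2 mm. The wrist camera is an equidistant fisheye: a pixel r from the principal point sees the ray r / f radians off the axis. A picture is of the moment at which its call begins: read the wrist's pose just before it. calibration takes no time and is no camera call; for the wrist camera it gives the pose at the moment of the call.
- bot.job_done(): hands the job in; it is judged then, once.
The state is a dict: "time": time; "q": joint angles; "qd": joint speeds; "joint_efforts": joint torques, N m; "ee_pos": TCP position; "tcp_rot": TCP orientation; "wrist_force": force on the tool from outside, world axes, zero at the start; "torque": the same for the moment, N m; "opening": finger opening in m; "grasp_force": force on a finger pad.
Only numpy, scipy, OpenCV 4.12 (cv2) and the standard library are available. Lean on these libraries where they do the work, as an engineer would, in place of code of your own. Each camera call takes 0.05 s, during which the arm holds its last target. There are 200 camera calls.

## Working session

There is one attempt and no reset: what is moved stays moved. The work goes in short steps, Python scripts to look and compute and a shell command to move; the robot and the scene stay as the last step left them, time stands still between calls to the robot, and variables do not carry over. Pictures are saved under pics/ and viewed, at most 10 in all, crops included, and the job is handed in when it is done.

```bash
mkdir -p pics; ls; python3 - <<'E'
from workcell import bot
import cv2,numpy as np
o=bot.get_obs();print(o)
for n in("top","scene"):
    print(n,bot.calibration(n)); cv2.imwrite(f"pics/{n}0.png",bot.camera(n)[:,:,::-1])
E
```

```text
pics
{'time': 0.0, 'q': array([-6.97853954e+01,  5.00970551e+00,  1.00338256e+01,  9.51008722e+01,
       -2.06146292e-05,  9.00007851e+01]), 'qd': array([ 0.05414237,  0.06949573,  0.01698561,  0.07570994,  0.07303385,
       -0.12154632]), 'joint_efforts': array([-4.48080773e-04, -5.20383918e+01,  4.64807332e+01,  1.61975215e-02,
       -1.06161892e-04, -1.49763832e-05]), 'ee_pos': array([ 0.18996089, -0.51589306,  0.23059084]), 'tcp_rot': array([-1.79923248e+02,  2.16663463e-05,  2.02138195e+01]), 'wrist_force': array([ 0.08871578, -0.2601091 , -0.19256351]), 'torque': array([-0.03988118, -0.00822973,  0.00554188]), 'grasp_force': 0.0, 'opening': 0.0855326382110959}
top {'vfov': 54.64591258353391, 'cx': 312.3027749209994, 'cy': 242.8713022485286, 'camera_from_world': array([[ 0.01481411, -0.99917066, -0.03792814,  0.00464391],
       [-0.99120204, -0.00968519, -0.13200272,  0.51637705],
       [ 0.13152591,  0.03954995, -0.99052347,  0.68175996],
       [ 0.        ,  0.        ,  0.        ,  1.        ]])}
scene {'vfov': 46.367371741649286, 'cx': 316.5880292144664, 'cy': 229.90458739046213, 'camera_from_world': array([[-0.21602149,  0.97636681, -0.00652478,  0.12351665],
       [ 0.60420807,  0.1284259 , -0.78640918, -0.29030537],
       [-0.76698587, -0.1738236 , -0.61767146,  1.23080761],
       [ 0.        ,  0.        ,  0.        ,  1.        ]])}
```

View pics/top0.png

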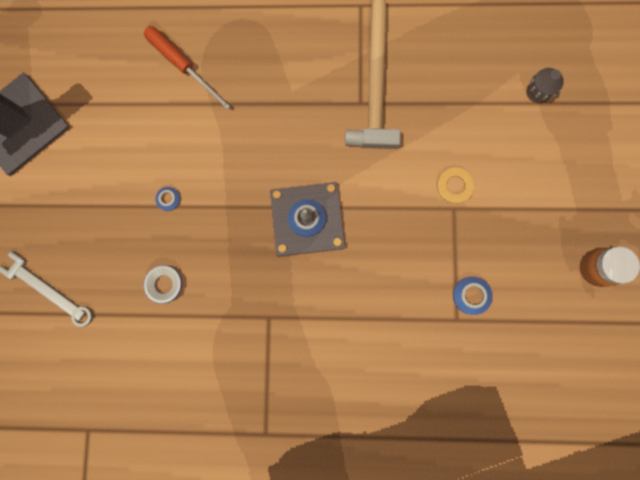

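View pics/scene0.png

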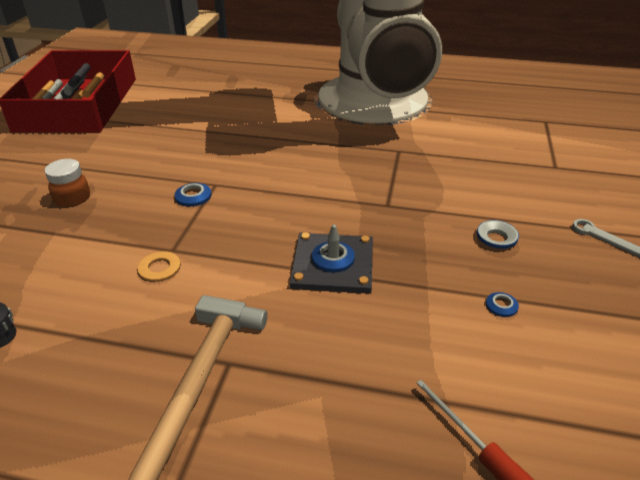

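The top view shows the arbor at about (307,217) and the hollow-up washer (steel) at (163,284). The crown-up washer is at (473,296), the small washer at (168,198) and the brass ring at (456,185). The scene view agrees: hollow-up (497,235), crown-up (193,194), post tip (334,226).

```bash
python3 - <<'E'
import cv2,numpy as np
t=cv2.imread("pics/top0.png");s=cv2.imread("pics/scene0.png")
def c(im,u,v,h=30): return cv2.resize(im[v-h:v+h,u-h:u+h],(260,260),interpolation=cv2.INTER_CUBIC)
a=np.hstack([c(t,163,284),c(t,473,296),c(t,307,217,40)]);b=np.hstack([c(s,497,235),c(s,193,194),c(s,334,250,40)])
cv2.imwrite("pics/crop1.png",np.vstack([a,b]))
E
```

```text
(no output)
```

View pics/crop1.png

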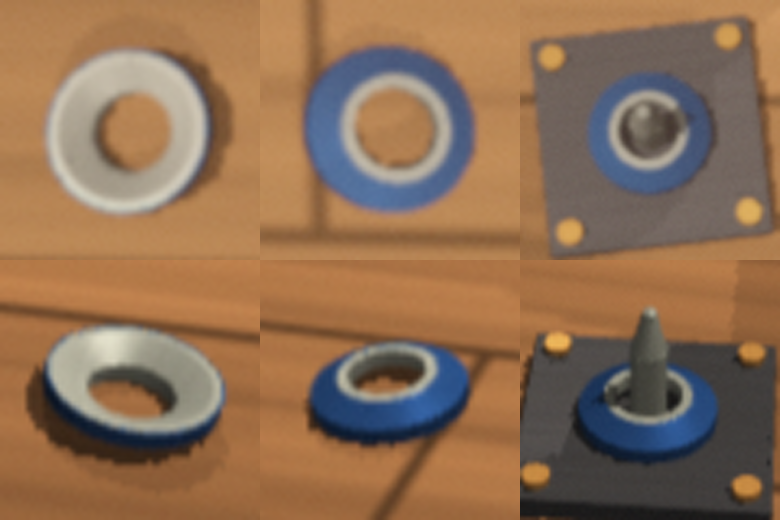

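```bash
cat > h.py <<'E'
import numpy as np
from workcell import bot
def ray(cal,u,v,fish=False):
    f=240/np.tan(np.radians(cal["vfov"]/2)); x,y=u-cal["cx"],v-cal["cy"]; r=np.hypot(x,y)+1e-9
    d=np.array([x/r*np.sin(r/f),y/r*np.sin(r/f),np.cos(r/f)]) if fish else np.array([x/f,y/f,1])
    T=np.linalg.inv(cal["camera_from_world"]); return T[:3,3],T[:3,:3]@d
def hit(cal,u,v,z,fish=False):
    o,d=ray(cal,u,v,fish); return o+d*(z-o[2])/d[2]
E
python3 - <<'E'
from h import *
np.set_printoptions(precision=4,suppress=True)
t=bot.calibration("top");s=bot.calibration("scene")
for n,c,u,v,z in [("hol",t,162.5,284.2,.013),("hol",s,497.9,232.7,.013),("holL",t,133+46/4.333,284.2,.013),("holR",t,133+210/4.333,284.2,.013),("cr rim",t,472.8,295.5,.004),("cr top",t,474.5,295.4,.013),("cr top",s,192.3,189.6,.013),
 ("arb17",t,306.8,217.8,.017),("arb25",t,306.7,216.7,.025),("screws",t,306.6,218.1,.014),("tip",s,334,225.4,.072),("small",t,168,198.5,.004),("brass",t,456,185,.006)]: print(n,hit(c,u,v,z))
print(bot.calibration("wrist")); 
E
```

```text
hol [0.4506 0.249  0.013 ]
hol [0.4512 0.2496 0.013 ]
holL [0.4502 0.2795 0.013 ]
holR [0.451  0.2185 0.013 ]
cr rim [ 0.4398 -0.2401  0.004 ]
cr top [ 0.4398 -0.24    0.013 ]
cr top [ 0.438  -0.2405  0.013 ]
arb17 [0.5587 0.0211 0.017 ]
arb25 [0.559  0.0208 0.025 ]
screws [0.5588 0.0215 0.014 ]
tip [0.5595 0.0217 0.072 ]
small [0.5917 0.2513 0.004 ]
brass [ 0.6163 -0.2181  0.006 ]
{'vfov': 65.70646984690485, 'cx': 320.3624969654913, 'cy': 241.02425106148723, 'camera_from_world': array([[ 0.3454, -0.9384, -0.0017, -0.5499],
       [-0.9022, -0.3326,  0.2746, -0.0351],
       [-0.2583, -0.0933, -0.9616,  0.3787],
       [ 0.    ,  0.    ,  0.    ,  1.    ]])}
```

Both cameras agree: hollow-up (0.451, 0.249), crown-up (0.439, -0.240), arbor (0.559, 0.021). The sizes match too, and all three are in reach. I'll move to the hollow-up washer, keeping yaw at 20°.

```bash
cat >> h.py <<'E'
def go(x,y,z,yaw=None):
    "needed travel in tool axes, mm, and the twist to plumb (deg)"
    from scipy.spatial.transform import Rotation as Ro
    o=bot.get_obs(); R=Ro.from_euler("xyz",o["tcp_rot"],degrees=True)
    w=R.inv()*Ro.from_euler("xyz",[180,0,o["tcp_rot"][2] if yaw is None else yaw],degrees=True)
    print("t",round(o["time"],2),"tcp",o["ee_pos"].round(4),o["tcp_rot"].round(2),"travel mm",(R.inv().apply(np.array([x,y,z])-o["ee_pos"])*1e3).round(1),"twist",w.as_rotvec().round(4),"open",round(o["opening"],4),"F",o["wrist_force"].round(1),"grip",round(o["grasp_force"],1))
E
python3 -m crank '[{"gripper":85,"travel":[36,-45,0],"twist":[0,0,0]},{"gripper":85,"travel":[36,-45,0],"twist":[0,0,0]},{"gripper":85,"travel":[36,-45,0],"twist":[0,0,0]},{"gripper":85,"travel":[36,-45,0],"twist":[0,0,0]},{"gripper":85,"travel":[36,-45,0],"twist":[0,0,0]},{"gripper":85,"travel":[36,-45,0],"twist":[0,0,0]},{"gripper":85,"travel":[36,-45,0],"twist":[0,0,0]},{"gripper":85,"travel":[36,-45,0],"twist":[0,0,0]},{"gripper":85,"travel":[36,-45,0],"twist":[0,0,0]},{"gripper":85,"travel":[36,-45,0],"twist":[0,0,0]},{"gripper":85,"travel":[36,-45,0],"twist":[0,0,0]},{"gripper":85,"travel":[36,-45,0],"twist":[0,0,0]}]' 60
python3 -c "
from h import *
go(.4508,.2492,.12)"
```

```text
time: 1.6
ee_pos: [0.4089, 0.142, 0.2312]
tcp_rot: [180.0, -0.0, 20.2]
wrist_force: [1.1, -1.4, -0.0]
opening: 0.085
grasp_force: 0.0
t 1.6 tcp [0.4089 0.142  0.2312] [ 1.7999e+02 -1.0000e-02  2.0250e+01] travel mm [ 76.4 -86.1 111.2] twist [ 0.0002 -0.0002 -0.    ] open 0.085 F [ 1.1 -1.4 -0. ] grip 0.0
```

```bash
python3 -m crank '[{"gripper":78,"travel":[25,-29,37],"twist":[0,0,0]},{"gripper":78,"travel":[25,-29,37],"twist":[0,0,0]},{"gripper":78,"travel":[26,-29,37],"twist":[0,0,0]},{"gripper":78,"travel":[0,0,0],"twist":[0,0,0]},{"gripper":78,"travel":[0,0,0],"twist":[0,0,0]}]' >/dev/null
python3 - <<'E'
from h import *
import cv2
go(.4508,.2492,.12); c=bot.calibration("wrist"); im=bot.camera("wrist")
f=240/np.tan(np.radians(c["vfov"]/2)); p=(c["camera_from_world"]@[.4508,.2492,.013,1])[:3]; th=np.arctan2(np.hypot(*p[:2]),p[2]); print("expected px",[c["cx"],c["cy"]]+f*th*p[:2]/np.hypot(*p[:2]))
cv2.imwrite("pics/w1.png",im[:,:,::-1])
E
```

```text
t 2.23 tcp [0.4636 0.2105 0.1216] [-1.7822e+02  3.0000e-02  2.3480e+01] travel mm [  3.7 -40.5   2.9] twist [-0.0311  0.0006 -0.    ] open 0.0779 F [ 1.1 -0.1  0.5] grip 0.0
expected px [266.99229169 233.4517405 ]
```

View pics/w1.png

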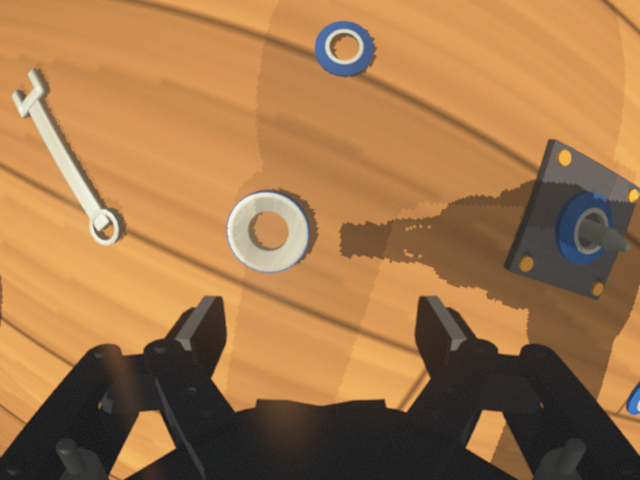

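The wrist view shows the hollow-up washer's rim centred at about (269,230.5), against (267,233.5) expected, so the two agree. The arm was rate-limited in those last rows and came up short and slightly tilted, so I'll correct that at a slower pace.

```bash
python3 - <<'E'
from h import *
print(hit(bot.calibration("wrist"),269,230.5,.013,True))
E
python3 -m crank '[{"gripper":78,"travel":[1,-13,0],"twist":[-0.015,0,0]},{"gripper":78,"travel":[1,-13,0],"twist":[-0.016,0,0]},{"gripper":78,"travel":[2,-14,0],"twist":[0,0,0]},{"gripper":78,"travel":[0,0,30],"twist":[0,0,0]},{"gripper":78,"travel":[0,0,30],"twist":[0,0,0]},{"gripper":78,"travel":[0,0,0],"twist":[0,0,0]},{"gripper":78,"travel":[0,0,0],"twist":[0,0,0]}]' 
python3 -c "
from h import *
go(.4508,.2492,-.002)"
```

```text
[0.45361839 0.2487676  0.013     ]
time: 3.15
ee_pos: [0.4616, 0.227, 0.0633]
tcp_rot: [-178.9, -0.0, 25.6]
wrist_force: [-0.7, -0.4, 0.5]
opening: 0.0778
grasp_force: 0.0
t 3.15 tcp [0.4616 0.227  0.0633] [-1.7887e+02 -4.0000e-02  2.5620e+01] travel mm [ -0.2 -23.4  65.7] twist [-0.0197 -0.0007  0.    ] open 0.0778 F [-0.7 -0.4  0.5] grip 0.0
```

```bash
python3 -c "
from h import *
print(bot.get_obs()['q'].round(2),bot.get_obs()['qd'].round(2))"
```

```text
[ 25.56   0.2  -13.48  76.28   1.13 179.94] [-0.13 -0.48  0.68 -0.08 -0.07  0.01]
```

Joint 6 is at its limit (180°), since q6 = 180 + q1 - yaw. I'll turn the yaw to about 60° for everything.

```bash
python3 -m crank '[{"gripper":78,"travel":[0,0,0],"twist":[0,0,-0.12]},{"gripper":78,"travel":[0,0,0],"twist":[0,0,-0.12]},{"gripper":78,"travel":[0,0,0],"twist":[0,0,-0.12]},{"gripper":78,"travel":[0,0,0],"twist":[0,0,-0.12]},{"gripper":78,"travel":[0,0,0],"twist":[0,0,-0.12]},{"gripper":78,"travel":[0,0,0],"twist":[0,0,0]},{"gripper":78,"travel":[0,0,0],"twist":[0,0,0]}]' >/dev/null
python3 -c "
from h import *
go(.4515,.249,-.002)"
```

```text
t 4.03 tcp [0.4616 0.2269 0.0629] [-179.1    -0.67   59.83] travel mm [ 13.3 -18.9  65.4] twist [-0.0157 -0.0117  0.0001] open 0.0778 F [ 0.2 -0.5 -0.8] grip 0.0
```

```bash
python3 -m crank '[{"gripper":78,"travel":[6,-9,0],"twist":[-0.016,-0.012,0]},{"gripper":78,"travel":[7,-10,0],"twist":[0,0,0]},{"gripper":78,"travel":[0,0,20],"twist":[0,0,0]},{"gripper":78,"travel":[0,0,0],"twist":[0,0,0]},{"gripper":78,"travel":[0,0,0],"twist":[0,0,0]}]' >/dev/null
python3 - <<'E'
from h import *
import cv2
go(.4515,.249,-.002); cv2.imwrite("pics/w2.png",bot.camera("wrist")[:,:,::-1])
E
```

```text
t 4.65 tcp [0.4512 0.2478 0.0427] [-1.7998e+02  6.0000e-02  5.9990e+01] travel mm [ 1.2 -0.3 44.7] twist [-0.0003  0.001  -0.    ] open 0.0779 F [-0.1  0.8  0.2] grip 0.0
```

View pics/w2.png

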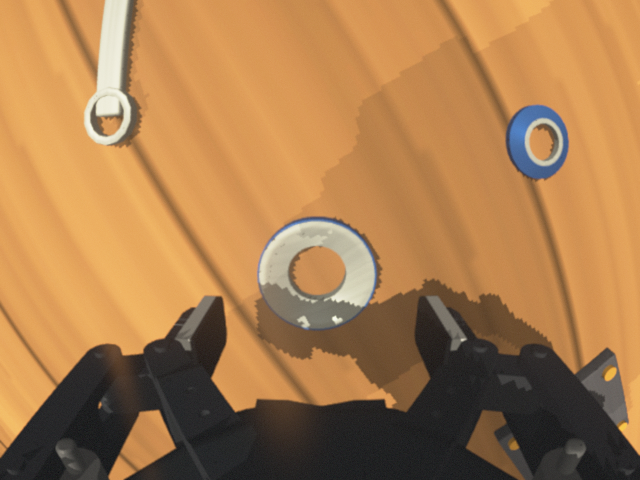

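The washer is centred between the fingers (rim about x 258 to 380, with the pads at 225 and 418). I'll descend, close and lift.

```bash
python3 -m crank '[{"gripper":78,"travel":[1,0,20],"twist":[0,0,0]},{"gripper":78,"travel":[0,0,15],"twist":[0,0,0]},{"gripper":78,"travel":[0,0,10],"twist":[0,0,0]},{"gripper":78,"travel":[0,0,0],"twist":[0,0,0]},{"gripper":50,"travel":[0,0,0],"twist":[0,0,0]},{"gripper":50,"travel":[0,0,0],"twist":[0,0,0]},{"gripper":50,"travel":[0,0,0],"twist":[0,0,0]},{"gripper":50,"travel":[0,0,0],"twist":[0,0,0]},{"gripper":50,"travel":[0,0,0],"twist":[0,0,0]}]' 60
python3 -c "
from h import *
go(.559,.0213,.12)"
```

```text
time: 5.82
ee_pos: [0.4522, 0.2486, -0.0013]
tcp_rot: [180.0, -0.0, 60.0]
wrist_force: [-3.0, -0.5, 5.9]
opening: 0.0556
grasp_force: 62.8
t 5.83 tcp [ 0.4522  0.2486 -0.0013] [ 1.7998e+02 -1.0000e-02  5.9980e+01] travel mm [-143.3  206.2 -121.3] twist [ 0.0004 -0.0002 -0.    ] open 0.0556 F [-3.  -0.5  5.9] grip 62.8
```

Grip force is 63 N, but the opening is 55.6 mm where I expected 60. I'll lift and look.

```bash
python3 -m crank '[{"gripper":50,"travel":[0,0,-20],"twist":[0,0,0]},{"gripper":50,"travel":[0,0,-30],"twist":[0,0,0]},{"gripper":50,"travel":[0,0,-35],"twist":[0,0,0]},{"gripper":50,"travel":[0,0,-35],"twist":[0,0,0]},{"gripper":50,"travel":[0,0,0],"twist":[0,0,0]},{"gripper":50,"travel":[0,0,0],"twist":[0,0,0]}]' 
python3 - <<'E'
from h import *
import cv2
w=bot.camera("wrist")[200:420,200:440,::-1]; c=bot.calibration("scene"); s=bot.camera("scene")[:,:,::-1]
p=(c["camera_from_world"]@[.452,.2486,.13,1])[:3]; f=240/np.tan(np.radians(c["vfov"]/2)); u,v=int(c["cx"]+f*p[0]/p[2]),int(c["cy"]+f*p[1]/p[2])
s=s[max(0,v-55):v+55,u-60:u+60]
cv2.imwrite("pics/g1.png",np.hstack([cv2.resize(w,(400,366)),cv2.resize(s,(400,366),interpolation=cv2.INTER_CUBIC)]))
go(.559,.0213,.12)
E
```

```text
time: 6.58
ee_pos: [0.4517, 0.2482, 0.1166]
tcp_rot: [-180.0, 0.1, 60.0]
wrist_force: [0.3, 0.1, -3.0]
opening: 0.0554
grasp_force: 64.5
t 6.67 tcp [0.4512 0.248  0.1159] [-1.7992e+02  1.7000e-01  5.9980e+01] travel mm [-142.4  206.7   -4. ] twist [-0.0014  0.003  -0.    ] open 0.0557 F [-0.3 -0.5 -1.3] grip 64.5
```

View pics/g1.png

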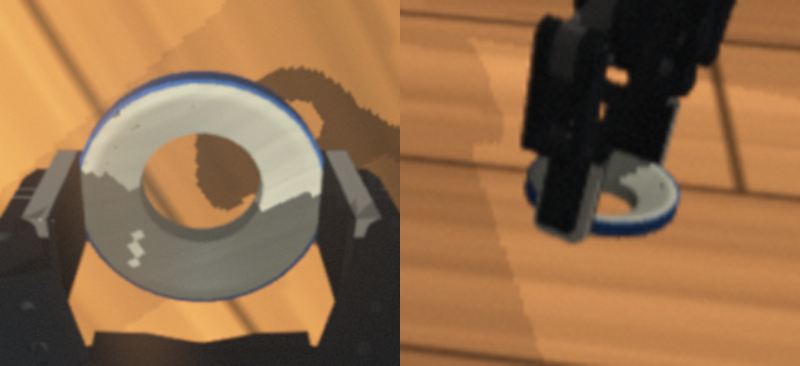

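The washer is held level by the rim, the washer and pads are centred on each other, and the pads are flat. I'll carry it over the arbor.

```bash
python3 -m crank '[{"gripper":50,"travel":[-15,20,0],"twist":[0,0,0]},{"gripper":50,"travel":[-28,41,0],"twist":[0,0,0]},{"gripper":50,"travel":[-28,42,0],"twist":[0,0,0]},{"gripper":50,"travel":[-28,42,0],"twist":[0,0,0]},{"gripper":50,"travel":[-28,41,0],"twist":[0,0,0]},{"gripper":50,"travel":[-15,20,0],"twist":[0,0,0]},{"gripper":50,"travel":[0,0,0],"twist":[0,0,0]},{"gripper":50,"travel":[0,0,0],"twist":[0,0,0]}]' 
python3 - <<'E'
from h import *
import cv2
go(.559,.0213,.0245); w=bot.camera("wrist")[200:420,180:460,::-1]
c=bot.calibration("scene"); s=bot.camera("scene")[130:300,240:430,::-1]
cv2.imwrite("pics/g2.png",np.hstack([cv2.resize(w,(400,314)),cv2.resize(s,(351,314),interpolation=cv2.INTER_CUBIC)]))
E
```

```text
time: 7.68
ee_pos: [0.5586, 0.0227, 0.1165]
tcp_rot: [-179.9, 0.1, 60.0]
wrist_force: [-0.7, 0.8, -2.1]
opening: 0.056
grasp_force: 64.5
t 7.67 tcp [0.5586 0.0227 0.1165] [-1.799e+02  1.100e-01  5.998e+01] travel mm [-0.8  1.2 92. ] twist [-0.0017  0.0019 -0.    ] open 0.056 F [-0.7  0.8 -2.1] grip 64.5
```

View pics/g2.png

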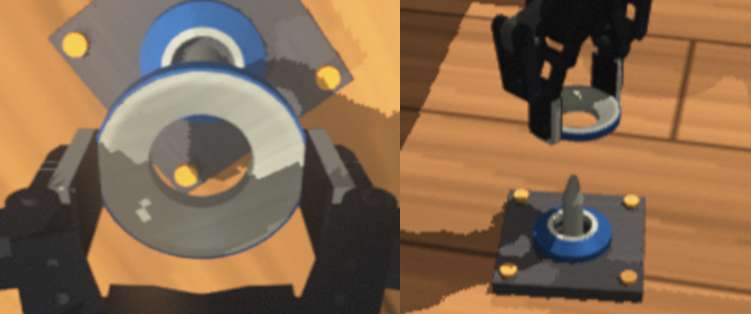

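The washer hangs level above the post, as computed. I'll lower it to just above the seat.

```bash
python3 -m crank '[{"gripper":50,"travel":[-1,1,15],"twist":[0,0,0]},{"gripper":50,"travel":[0,0,15],"twist":[0,0,0]},{"gripper":50,"travel":[0,0,15],"twist":[0,0,0]},{"gripper":50,"travel":[0,0,15],"twist":[0,0,0]},{"gripper":50,"travel":[0,0,14],"twist":[0,0,0]},{"gripper":50,"travel":[0,0,10],"twist":[0,0,0]},{"gripper":50,"travel":[0,0,5],"twist":[0,0,0]},{"gripper":50,"travel":[0,0,0],"twist":[0,0,0]}]' 
python3 - <<'E'
from h import *
import cv2
go(.559,.0213,.0240); w=bot.camera("wrist")[200:420,180:460,::-1]
s=bot.camera("scene")[150:300,250:420,::-1]
cv2.imwrite("pics/g3.png",np.hstack([cv2.resize(w,(400,314)),cv2.resize(s,(356,314),interpolation=cv2.INTER_CUBIC)]))
E
```

```text
time: 8.78
ee_pos: [0.5594, 0.0209, 0.0282]
tcp_rot: [-180.0, 0.1, 60.0]
wrist_force: [-0.3, -0.2, -1.2]
opening: 0.0559
grasp_force: 64.5
t 8.78 tcp [0.5594 0.0209 0.0282] [-1.7997e+02  8.0000e-02  5.9980e+01] travel mm [ 0.2 -0.5  4.2] twist [-0.0006  0.0014 -0.    ] open 0.0559 F [-0.3 -0.2 -1.2] grip 64.5
```

View pics/g3.png

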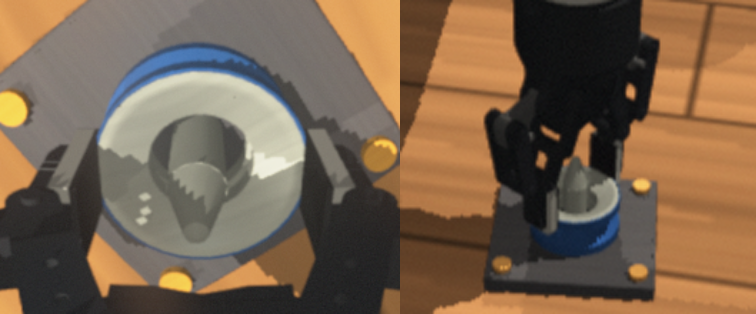

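The washer is around the post, about 4 mm above its seat and centred. I'll lower the rest, release and go up.

```bash
python3 -m crank '[{"gripper":50,"travel":[0,0,2],"twist":[0,0,0]},{"gripper":50,"travel":[0,0,2],"twist":[0,0,0]},{"gripper":50,"travel":[0,0,0],"twist":[0,0,0]},{"gripper":60,"travel":[0,0,0],"twist":[0,0,0]},{"gripper":70,"travel":[0,0,0],"twist":[0,0,0]},{"gripper":78,"travel":[0,0,0],"twist":[0,0,0]},{"gripper":78,"travel":[0,0,0],"twist":[0,0,0]},{"gripper":78,"travel":[0,0,-30],"twist":[0,0,0]},{"gripper":78,"travel":[0,0,-40],"twist":[0,0,0]},{"gripper":78,"travel":[0,0,-40],"twist":[0,0,0]},{"gripper":78,"travel":[0,0,0],"twist":[0,0,0]},{"gripper":78,"travel":[0,0,0],"twist":[0,0,0]}]' 
python3 - <<'E'
from h import *
import cv2
go(.4392,-.2402,.045); w=bot.camera("wrist")[60:380,120:520,::-1]
s=bot.camera("scene")[180:300,260:410,::-1]
cv2.imwrite("pics/g4.png",np.hstack([cv2.resize(w,(400,320)),cv2.resize(s,(400,320),interpolation=cv2.INTER_CUBIC)]))
E
```

```text
time: 10.38
ee_pos: [0.5594, 0.021, 0.1337]
tcp_rot: [-180.0, 0.1, 60.0]
wrist_force: [0.1, -0.3, -1.0]
opening: 0.0779
grasp_force: 0.0
t 10.38 tcp [0.5594 0.021  0.1337] [-1.7996e+02  9.0000e-02  5.9990e+01] travel mm [-286.2   26.6   89.2] twist [-0.0007  0.0015 -0.    ] open 0.0779 F [ 0.1 -0.3 -1. ] grip 0.0
```

View pics/g4.png

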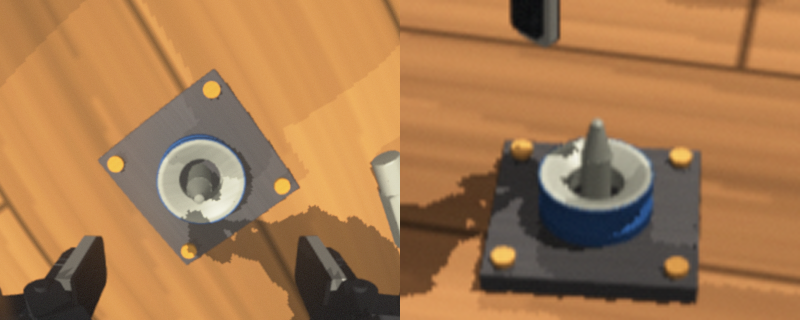

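The hollow-up washer sits level on the fixed one, rim to the sky, and is released. Next is the crown-up washer.

```bash
python3 -m crank '[{"gripper":78,"travel":[-31,3,0],"twist":[0,0,0]},{"gripper":78,"travel":[-45,4,0],"twist":[0,0,0]},{"gripper":78,"travel":[-45,4,0],"twist":[0,0,0]},{"gripper":78,"travel":[-45,4,0],"twist":[0,0,0]},{"gripper":78,"travel":[-45,4,0],"twist":[0,0,0]},{"gripper":78,"travel":[-45,4,15],"twist":[0,0,0]},{"gripper":78,"travel":[-30,4,35],"twist":[0,0,0]},{"gripper":78,"travel":[0,0,35],"twist":[0,0,0]},{"gripper":78,"travel":[0,0,0],"twist":[0,0,0]},{"gripper":78,"travel":[0,0,0],"twist":[0,0,0]}]' >/dev/null
python3 - <<'E'
from h import *
import cv2
go(.4392,-.2402,-.003); cv2.imwrite("pics/w3.png",bot.camera("wrist")[:,:,::-1])
E
```

```text
t 11.72 tcp [ 0.4401 -0.2401  0.0505] [-1.800e+02  7.000e-02  6.001e+01] travel mm [-0.5 -0.7 53.5] twist [-0.      0.0012 -0.    ] open 0.0778 F [ 0.1 -0.2  0.3] grip 0.0
```

View pics/w3.png

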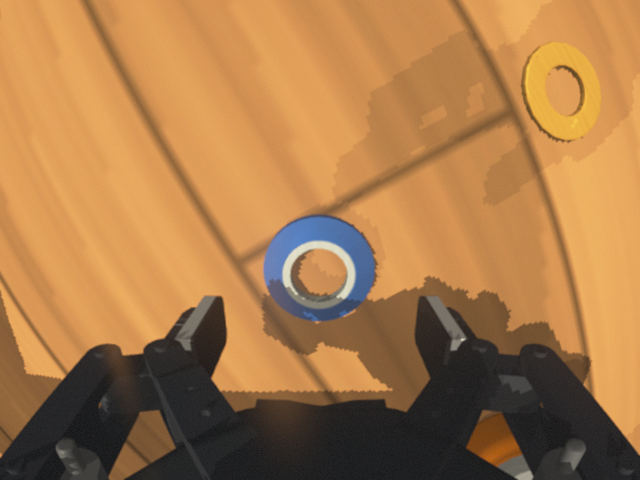

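The crown-up washer is centred between the fingers, with its rim at x 264 to 377. I'll descend and grip.

```bash
python3 -m crank '[{"gripper":78,"travel":[0,0,25],"twist":[0,0,0]},{"gripper":78,"travel":[0,0,18],"twist":[0,0,0]},{"gripper":78,"travel":[0,0,10],"twist":[0,0,0]},{"gripper":78,"travel":[0,0,0],"twist":[0,0,0]},{"gripper":50,"travel":[0,0,0],"twist":[0,0,0]},{"gripper":50,"travel":[0,0,0],"twist":[0,0,0]},{"gripper":50,"travel":[0,0,0],"twist":[0,0,0]},{"gripper":50,"travel":[0,0,0],"twist":[0,0,0]},{"gripper":50,"travel":[0,0,0],"twist":[0,0,0]}]' 60
```

```text
time: 12.9
ee_pos: [0.4404, -0.2407, -0.0019]
tcp_rot: [179.9, 0.1, 60.0]
wrist_force: [-1.1, 0.1, 5.8]
opening: 0.0557
grasp_force: 63.5
```

The opening matches the first grip. I'll lift, carry and check over the post.

```bash
python3 -m crank '[{"gripper":50,"travel":[0,0,-20],"twist":[0,0,0]},{"gripper":50,"travel":[0,0,-35],"twist":[0,0,0]},{"gripper":50,"travel":[0,0,-40],"twist":[0,0,0]},{"gripper":50,"travel":[0,0,-30],"twist":[0,0,0]},{"gripper":50,"travel":[20,-2,0],"twist":[0,0,0]},{"gripper":50,"travel":[46,-4,0],"twist":[0,0,0]},{"gripper":50,"travel":[52,-5,0],"twist":[0,0,0]},{"gripper":50,"travel":[52,-5,0],"twist":[0,0,0]},{"gripper":50,"travel":[52,-5,0],"twist":[0,0,0]},{"gripper":50,"travel":[46,-4,0],"twist":[0,0,0]},{"gripper":50,"travel":[18,-2,0],"twist":[0,0,0]},{"gripper":50,"travel":[0,0,0],"twist":[0,0,0]}]' >/dev/null
python3 - <<'E'
from h import *
go(.559,.0213,.0363)
E
```

```text
t 14.4 tcp [0.5597 0.0216 0.1214] [-1.7997e+02  9.0000e-02  6.0080e+01] travel mm [-0.5 -0.4 85.1] twist [-0.0005  0.0015 -0.    ] open 0.0553 F [-0.1 -1.1 -2. ] grip 64.4
```

I've used all 10 picture views, so from here I'll check by force and image code. I'll lower to just above the seat.

```bash
python3 -m crank '[{"gripper":50,"travel":[0,0,15],"twist":[0,0,0]},{"gripper":50,"travel":[0,0,15],"twist":[0,0,0]},{"gripper":50,"travel":[0,0,15],"twist":[0,0,0]},{"gripper":50,"travel":[0,0,15],"twist":[0,0,0]},{"gripper":50,"travel":[0,0,12],"twist":[0,0,0]},{"gripper":50,"travel":[0,0,8],"twist":[0,0,0]},{"gripper":50,"travel":[0,0,2],"twist":[0,0,0]},{"gripper":50,"travel":[0,0,0],"twist":[0,0,0]},{"gripper":50,"travel":[0,0,0],"twist":[0,0,0]}]' 
python3 - <<'E'
from h import *
go(.559,.0213,.0363)
E
```

```text
time: 15.52
ee_pos: [0.5598, 0.0209, 0.0399]
tcp_rot: [180.0, 0.0, 60.0]
wrist_force: [-0.0, -0.6, -1.9]
opening: 0.0557
grasp_force: 64.3
t 15.53 tcp [0.5598 0.0209 0.0399] [1.7998e+02 5.0000e-02 5.9990e+01] travel mm [-0.1 -0.9  3.6] twist [0.0004 0.0008 0.    ] open 0.0557 F [-0.  -0.6 -1.9] grip 64.3
```

No contact so far, and the tool is on the axis. I'll lower the last 3.5 mm and release.

```bash
python3 -m crank '[{"gripper":50,"travel":[0,0,2],"twist":[0,0,0]},{"gripper":50,"travel":[0,0,1.5],"twist":[0,0,0]},{"gripper":50,"travel":[0,0,0],"twist":[0,0,0]},{"gripper":50,"travel":[0,0,0],"twist":[0,0,0]}]'
python3 -m crank '[{"gripper":60,"travel":[0,0,0],"twist":[0,0,0]},{"gripper":70,"travel":[0,0,0],"twist":[0,0,0]},{"gripper":78,"travel":[0,0,0],"twist":[0,0,0]},{"gripper":78,"travel":[0,0,0],"twist":[0,0,0]},{"gripper":78,"travel":[0,0,-30],"twist":[0,0,0]},{"gripper":78,"travel":[0,0,-40],"twist":[0,0,0]},{"gripper":78,"travel":[-40,0,-40],"twist":[0,0,0]},{"gripper":78,"travel":[-50,0,-40],"twist":[0,0,0]},{"gripper":78,"travel":[-50,0,0],"twist":[0,0,0]},{"gripper":78,"travel":[-50,0,0],"twist":[0,0,0]},{"gripper":78,"travel":[0,0,0],"twist":[0,0,0]},{"gripper":78,"travel":[0,0,0],"twist":[0,0,0]}]'
python3 - <<'E'
from h import *
import cv2
# blue blobs, each ellipse fitted to the outline, laid on the height of its widest edge
for n in("top","scene"):
    im=bot.camera(n); c=bot.calibration(n); h=cv2.cvtColor(im,cv2.COLOR_RGB2HSV); m=cv2.inRange(h,(100,90,40),(130,255,255))
    for k in cv2.findContours(m,cv2.RETR_EXTERNAL,cv2.CHAIN_APPROX_NONE)[0]:
        if cv2.contourArea(k)<150: continue
        (u,v),a,_=cv2.fitEllipse(cv2.convexHull(k)); print(n,round(u,1),round(v,1),np.round(a,1),cv2.boundingRect(k),hit(c,u,v,.042).round(4))
    if n=="scene":
        f=240/np.tan(np.radians(c["vfov"]/2))
        for z in(.012,.025,.038,.045,.051,.072):
            p=(c["camera_from_world"]@[.559,.0213,z,1])[:3]; print("axis",z,(c["cx"]+f*p[0]/p[2]).round(1),(c["cy"]+f*p[1]/p[2]).round(1))
        # bright crown ring: low saturation, bright
        r=cv2.inRange(h,(0,0,110),(180,70,255))[190:290,280:390]
        for k in cv2.findContours(r,cv2.RETR_EXTERNAL,cv2.CHAIN_APPROX_NONE)[0]:
            if cv2.contourArea(k)>40: print("bright",cv2.boundingRect(k+[280,190]))
E
```

```text
time: 16.02
ee_pos: [0.5596, 0.0209, 0.0361]
tcp_rot: [-180.0, 0.1, 60.0]
wrist_force: [-1.5, 1.3, 2.5]
opening: 0.0552
grasp_force: 64.8
time: 17.52
ee_pos: [0.4653, -0.1424, 0.1852]
tcp_rot: [-180.0, 0.1, 59.9]
wrist_force: [-0.3, -0.4, 1.0]
opening: 0.0777
grasp_force: 0.0
top 305.8 215.2 [37.4 39.8] (287, 196, 38, 40) [0.5581 0.0213 0.042 ]
scene 501.8 304.1 [22.3 32.5] (486, 293, 32, 23) [0.632  0.2431 0.042 ]
scene 332.9 249.5 [45.4 48. ] (311, 229, 44, 44) [0.5741 0.0235 0.042 ]
axis 0.012 333.2 258.8
axis 0.025 333.3 251.8
axis 0.038 333.4 244.6
axis 0.045 333.5 240.7
axis 0.051 333.6 237.3
axis 0.072 333.8 225.1
bright (319, 227, 28, 19)
```

The code check puts the stack within 1 mm of the axis. The crown ring is at the expected 51 mm height, 28 px wide and centred at (333,236.5) against the predicted (333.6,237.3). The fingers are clear.

```bash
python3 -c "
from workcell import bot
print(bot.job_done())"
```

```text
the job is handed in; nothing more can be done
None
```

I stacked both large washers on the arbor, hollow-up then crown-up, released them and handed the job in after about 18 s of robot time; the camera check put the stack within 1 mm of the post axis at the expected height, but the hand-in returned no verdict.

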